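# Lock the suction pipe onto the bench port

## Robot

A 6-joint arm with a two-finger parallel gripper is mounted at the origin on the work surface; the furniture and walls round the work are solid. World frame = base frame: x ahead of the robot, y to its left, z up, the work surface at z = 0. Lengths are in m, angles in degrees, forces in N, time in s.
With the tool pointing down it reaches from about 0.375 to 0.925 m from the base axis. Payload 5.7 kg.
Tool frame: the origin (TCP) lies at the very end of the fingers, on their centre line; the grasp point (between the pads) lies 19 mm behind it (r.hold_point_z is the distance from the TCP to the grasp point, in m); z points along the fingers, y is the line along which they close (so a half turn about z gives the same grasp; the last joint's range is limited). The gripper opens to 85 mm and grips with 20 to 120 N. Pads are 22 mm wide; open, the fingers measure 114 mm over their backs; the gripper's body (76 mm by 85 mm) begins 54 mm behind the grasp point. The pads swing forward as they close: fully open they stand 13 mm farther back than shut.
Start: joints at [64.509, 20.558, 86.54, -0, 72.909, -6.595], TCP at [0.194, 0.568, 0.196] pointing down, gripper open.
Joint ranges: [-170.27, 170.27], [-57.76, 135], [12.27, 136.19], [-55.21, 235.2], [11.17, 155.16], [-170.74, 170.74]. Speed limits (degrees/s): [136.94, 136.94, 180, 180, 180, 180].

## Interface

Orientations are given as [roll, pitch, yaw] about the fixed x, y, z axes, in that order (R = Rz(yaw) Ry(pitch) Rx(roll)).
In Python, from workcell import r, imaging gives the robot as it stands.
- The arm moves only by the shell command python3 -m crank 'ROWS' [FORCE]. ROWS is JSON, a list of rows, each an object with "linear": the shift along the tool's x, y, z normalised to -1 to 1, where 1 is 0.15 m, a list of three; "roll": the turn about the tool's z normalised to -1 to 1, where 1 is 0.5 rad; "gripper": the opening, from -1 (shut) to 1 (fully open). In form: [{"linear": [tx, ty, tz], "roll": roll, "gripper": gripper}, ...]. A call has 1 to 10 rows; each row shifts and turns the commanded pose from where the row before left it, along the tool's axes as they then stand; what a row does not reach is not made up. A row lasts 1/10 s, in which the tool goes at most 50 mm and 8.59 degrees, less where a joint would pass 70% of its speed; a pose out of reach is approached as far as the arm can. A call with a number of a shift or a turn outside -1 to 1 is refused whole. A call with a gripper value outside its range is refused whole. The fingers move at their own pace and stop on an object; FORCE is the grip in N (left out, the last holds). Time passes only in rows, so rows that do not move let the fingers close. It gives the time, the measured TCP pose, the force, the opening and the grip force at its end, in the units of the state.
- r.observe(): the state, without advancing time (a new reading comes with each control period).
- imaging.grab_frame(name): name is "scene" or "top" or "wrist"; returns the picture (420x560x3 uint8, blue, green, red); there is no depth.
- imaging.camera_info(name): a dict with "K" (3x3 intrinsics, pixels), "position" and "attitude" of the camera in the world; the wrist camera has in their place "hand_eye" (4x4, takes a point from camera to tool coordinates, whose origin is the TCP and whose axes are the flange's). Camera axes: x right, y down, z forward; pixel columns grow to the right and rows downward; lengths in m; the calibration is good to about 2 mm. A picture is of the moment at which its call begins: read the wrist's pose just before it. camera_info takes no time and is no camera call.
- r.job_done(): hands the job in; it is judged then, once.
The state is a dict: "clock": time; "joint_pos": joint angles; "joint_velocities": joint speeds; "joint_torque": joint torques, N m; "ee_pos": TCP position; "tool_rot": TCP orientation; "ft_force": force on the tool from outside, world axes, zero at the start; "ft_torque": the same for the moment, N m; "opening": finger opening in m; "grip_force": force on a finger pad.
Only numpy, scipy, OpenCV 4.12 (cv2) and the standard library are available. Lean on these libraries where they do the work, as an engineer would, in place of code of your own. Each camera call takes 0.05 s, during which the arm holds its last target. There are 200 camera calls.

## Task

Fit the loose aluminium suction pipe over the steel stub of the dust-extraction port, flared foot down, push it fully home on the flange and turn it until the stub's spring button snaps out through the square hole in the pipe. Leave it locked there, upright, and do not disturb the bench dog or the sanding block.

Things in the scene. Friction and masses are not known exactly. Their poses are not given: they have to be found in the camera images.
- pipe_center (a point): Centre of the loose aluminium suction pipe, on its axis half-way up, 75 mm above its foot. A straight round tube open at both ends, 150 mm long, about 250 g, outside diameter 43 mm, bore 36.6 mm; the lowest 18 mm flare to a bell foot of 57 mm outside, 51 mm inside. It starts standing on that foot. z points up the pipe, away from the foot. Grip its plain upper part.
- pipe_hole (a point): Middle of the one hole in the pipe's wall, about 14 mm wide and 15 mm high, on the pipe's own -x side, 20 mm from its axis and 60 mm above its foot.
- port: Dust-extraction port, fixed to the bench: a round dark steel flange, 92 mm across and 10 mm thick, carrying an upright steel stub. Origin at the centre of its underside, z up. The stub stands turned in the flange by up to 0.9 rad either way about z, which this pose does NOT report; unturned, its button is on the port's own -x side. It turns only stiffly (about 1 N m).
- port_seat (a point): Centre of the flange's top face, 10 mm above the bench, on the stub's axis; the pipe's foot seats on it. Seated, the pipe's centre is 75 mm above this point and its hole is level with the button.
- stub_top (a point): Centre of the stub's bevelled top end, 95 mm above the flange, 105 mm above the bench; fixed to the flange, so its axes do not show the stub's turn. The stub is 35 mm in diameter. From its side, 60 mm above the flange, a round-nosed brass spring button of 12 mm diameter stands out 7 mm.
- button (a joint): How far the button is pressed into the stub, in m: 0 fully out (free, or snapped through the hole), about 0.005 while the pipe wall holds it in. The pipe's flare presses it in on the way down (some 5 N more to push). It snaps out when the seated pipe's hole comes within about 0.1 rad of it; the pipe then resists further turning.
- bench_dog: Bystander: turned beech bench dog, 29 mm across, 65 mm tall, standing on its wider head. Origin at the middle of its underside.
- sanding_block: Bystander: cork sanding block on brown wood, 65 x 112 x 36 mm. Origin at the middle of its underside.
There are look-alikes about, which are no part of the job. Leave any purple or white look-alike of the port alone.

How it is judged:
By the outcome, as a careful person would: the job done as asked, in the order asked, and still so for the second after the job is handed in, with the robot touching nothing.
It also fails if it takes over 64 s, if anything falls off the work surface, if the arm or the gripper's body presses on something with over 40 N, if the wrist force passes 120 N, or if a joint passes its speed limit or range.

## Working session

There is one attempt and no reset: what is moved stays moved. The work goes in short steps, Python scripts to look and compute and a shell command to move; the robot and the scene stay as the last step left them, time stands still between calls to the robot, and variables do not carry over. Pictures are saved under pics/ and viewed, at most 10 in all, crops included, and the job is handed in when it is done.

```bash
mkdir -p pics; cat > h.py <<'E'
import numpy as np, cv2
from workcell import r, imaging
from scipy.spatial.transform import Rotation as Ro
def cam(name):
    c=imaging.camera_info(name); K=np.array(c["K"])
    if name=="wrist":
        s=r.observe(); T=np.eye(4); T[:3,:3]=Ro.from_euler('xyz',s["tool_rot"],degrees=True).as_matrix(); T[:3,3]=s["ee_pos"]
        T=T@np.array(c["hand_eye"]); return K,T[:3,:3],T[:3,3]
    a=np.array(c["attitude"],float)
    if a.shape==(3,3): R=a
    elif a.size==4: R=Ro.from_quat(a).as_matrix()
    else: R=Ro.from_euler('xyz',a,degrees=True).as_matrix()
    return K,R,np.array(c["position"])
def plane(c,uv,z):
    K,R,p=c; d=R@np.linalg.solve(K,[uv[0],uv[1],1]); return p+d*(z-p[2])/d[2]
def proj(c,X):
    K,R,p=c; q=K@(R.T@(np.array(X)-p)); return q[:2]/q[2]
E
python3 - <<'E'
from h import *
for n in("scene","top"):
    print(n,imaging.camera_info(n)); cv2.imwrite(f"pics/{n}0.png",imaging.grab_frame(n))
print(imaging.camera_info("wrist")); print(r.observe())
E
```

```text
scene {'K': array([[452.09195703,   0.        , 282.06037108],
       [  0.        , 452.09195703, 209.60812005],
       [  0.        ,   0.        ,   1.        ]]), 'position': array([ 0.01566826, -0.63960298,  0.78474903]), 'attitude': array([-139.23927995,    0.4747946 ,  -43.05190623])}
top {'K': array([[379.05838387,   0.        , 277.28574012],
       [  0.        , 379.05838387, 210.50042791],
       [  0.        ,   0.        ,   1.        ]]), 'position': array([ 0.24954907, -0.19658501,  0.99534595]), 'attitude': array([-168.81534289,   -0.47195011,  -89.19773889])}
{'K': array([[302.04447621,   0.        , 281.07101959],
       [  0.        , 302.04447621, 208.26048925],
       [  0.        ,   0.        ,   1.        ]]), 'hand_eye': array([[ 8.43978269e-04, -9.59781970e-01, -2.80745182e-01,
         7.11596729e-02],
       [ 9.99998921e-01,  4.72490354e-04,  1.39090414e-03,
        -1.31110648e-03],
       [-1.20231533e-03, -2.80746053e-01,  9.59781334e-01,
        -1.78585575e-01],
       [ 0.00000000e+00,  0.00000000e+00,  0.00000000e+00,
         1.00000000e+00]])}
{'clock': 0.1, 'joint_pos': array([ 6.45086176e+01,  2.05941546e+01,  8.65944432e+01,  2.62477607e-04,
        7.29090221e+01, -6.59374543e+00]), 'joint_velocities': array([ 0.05648681, -0.1009834 , -0.14980951, -0.03977763,  0.04524376,
       -0.00756957]), 'joint_torque': array([ 1.18046214e-04, -5.28653812e+01, -2.79349995e+01, -1.66923255e-04,
        5.14993561e-03,  3.74796787e-05]), 'ee_pos': array([0.19402281, 0.56703174, 0.1951231 ]), 'tool_rot': array([-1.79903055e+02, -1.14586639e-02,  1.61102276e+02]), 'ft_force': array([ 0.4542174 ,  1.70584661, -0.07869515]), 'ft_torque': array([-0.00313794,  0.06480798,  0.00959503]), 'grip_force': 0.0, 'opening': 0.08510352127135568}
```

```bash
python3 -c "
import cv2,numpy as np
a=cv2.imread('pics/scene0.png');b=cv2.imread('pics/top0.png')
print(a.shape,b.shape)"
```

```text
(420, 560, 3) (420, 560, 3)
```

View pics/scene0.png

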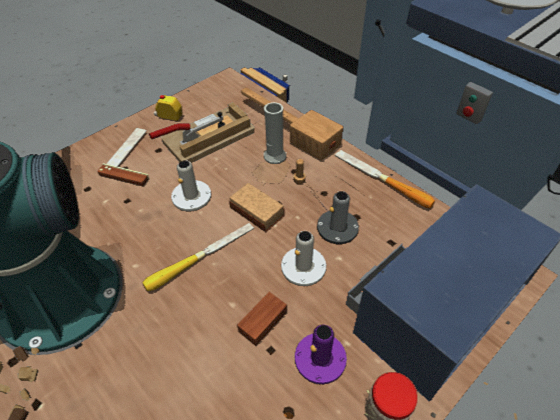

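View pics/top0.png

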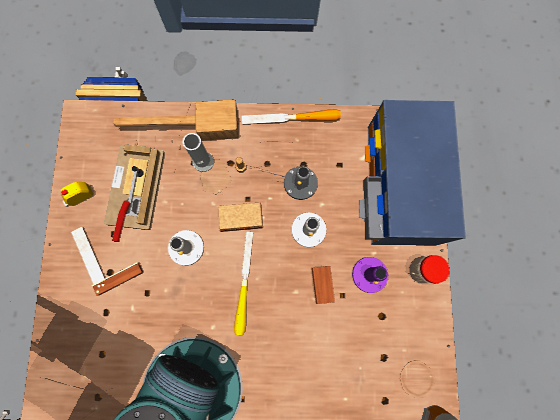

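Top view: the pipe stands at about (198,152) and the dark steel port is at (301,180). Three similar ports can be ruled out: white at (185,247), white at (309,230) and purple at (370,275). Only the dark flange at (301,180), which is (338,226) in the scene view, matches "dark steel". I'll confirm that with one enlarged crop.

```bash
python3 - <<'E'
from h import *
a=cv2.imread('pics/scene0.png');b=cv2.imread('pics/top0.png')
z=lambda im,x,y,w,h,f:cv2.resize(im[y:y+h,x:x+w],None,fx=f,fy=f,interpolation=cv2.INTER_CUBIC)
A=z(a,250,90,120,160,3.5); B=z(b,175,120,150,90,2.9)
out=np.zeros((600,790,3),np.uint8); A=A[:560]; out[:A.shape[0],:A.shape[1]][:, :355]=A[:,:355]; out[:B.shape[0],355:355+B.shape[1]]=B[:, :435]
cv2.imwrite('pics/crop0.png',out)
c=cam("top"); s=cam("scene")
print('flange',plane(c,(301,182),.01),plane(s,(338,227),.01))
print('stubtop',plane(c,(302,172),.105),plane(s,(341,197),.105))
print('pipe top',plane(c,(191,142),.15),plane(s,(274,108),.15))
E
```

```text
flange [ 0.52365787 -0.26469458  0.01      ] [ 0.52141189 -0.26806116  0.01      ]
stubtop [ 0.52257034 -0.26052676  0.105     ] [ 0.52153221 -0.26522597  0.105     ]
pipe top [0.57789279 0.00410174 0.15      ] [0.58248974 0.00199481 0.15      ]
```

View pics/crop0.png

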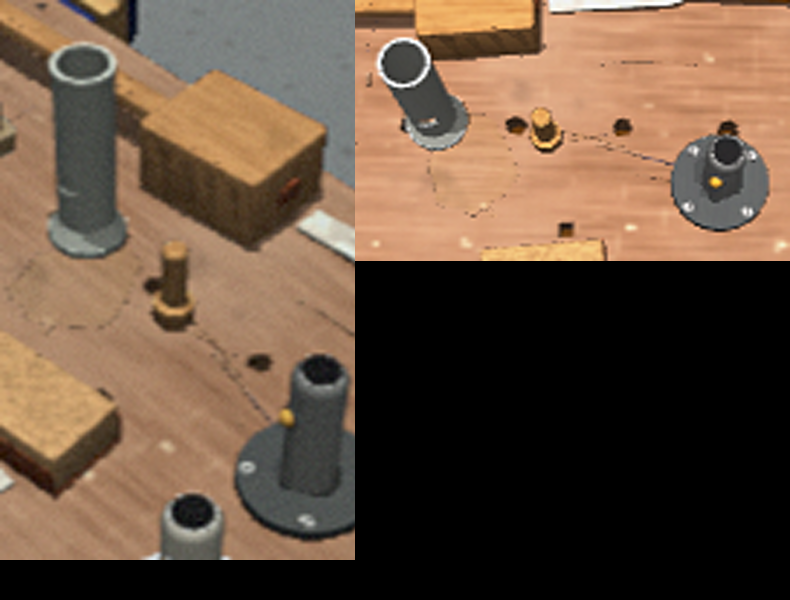

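The crop shows a grey pipe and a dark flange with a dark stub. The pipe's hole is at about (201,163) in the top view and (269,144) in the scene. The brass button is at about (299,183) in the top view and (332,209) in the scene. Next are the bearings of the hole and button, and refined axes.

```bash
python3 - <<'E'
from h import *
c=cam("top"); s=cam("scene")
def tri(u1,u2):
    A=[];b=[]
    P=[]
    for (K,R,p),u in((c,u1),(s,u2)):
        d=R@np.linalg.solve(K,[*u,1]); d/=np.linalg.norm(d); M=np.eye(3)-np.outer(d,d); A.append(M); b.append(M@p)
    return np.linalg.lstsq(np.vstack(A),np.hstack(b),rcond=None)[0]
for n,u1,u2 in (("button",(299.1,183.1),(332.3,209.1)),("hole",(200.9,162.8),(269.1,144.3)),("pipetop",(191.5,141.3),(273.4,108.5)),("stubtop",(302.5,172.5),(341,195.6))):
    print(n,tri(u1,u2))
print('b70',plane(c,(299.1,183.1),.07),plane(s,(332.3,209.1),.07))
print('h60',plane(c,(200.9,162.8),.06),plane(s,(269.1,144.3),.06))
print('pipe foot',plane(c,(203.5,163),.0), 'mallet top corner',plane(c,(197,133),.06),plane(c,(197,133),.03),'dog',plane(c,(240.5,170),0))
E
```

```text
button [ 0.5052292  -0.25682762  0.0724098 ]
hole [ 0.55793406 -0.00326795  0.05828827]
pipetop [0.58070105 0.00301725 0.14876151]
stubtop [ 0.52232473 -0.2625237   0.10584701]
b70 [ 0.50401332 -0.25575139  0.07      ] [ 0.50899995 -0.25643527  0.07      ]
h60 [ 0.5567142  -0.00326034  0.06      ] [ 0.55736387 -0.00504593  0.06      ]
pipe foot [0.5759646  0.00199915 0.        ] mallet top corner [0.63799292 0.01124694 0.06      ] [0.65045175 0.01791288 0.03      ] dog [ 0.55767621 -0.09994849  0.        ]
```

```bash
python3 -m crank '[{"linear":[-0.12,-0.09,0],"roll":0,"gripper":1},{"linear":[-0.228,-0.17,0],"roll":0,"gripper":1},{"linear":[-0.228,-0.17,0],"roll":0,"gripper":1},{"linear":[-0.228,-0.17,0],"roll":0,"gripper":1},{"linear":[-0.228,-0.17,0],"roll":0,"gripper":1},{"linear":[-0.228,-0.17,0],"roll":0,"gripper":1},{"linear":[-0.228,-0.17,0],"roll":0,"gripper":1},{"linear":[-0.228,-0.17,0],"roll":0,"gripper":1},{"linear":[-0.228,-0.17,0],"roll":0,"gripper":1},{"linear":[-0.228,-0.17,0],"roll":0,"gripper":1}]' 60; python3 -m crank '[{"linear":[-0.228,-0.17,0],"roll":0,"gripper":1},{"linear":[-0.228,-0.17,0],"roll":0,"gripper":1},{"linear":[-0.228,-0.17,0],"roll":0,"gripper":1},{"linear":[-0.228,-0.17,0],"roll":0,"gripper":1},{"linear":[-0.228,-0.17,0],"roll":0,"gripper":1},{"linear":[-0.228,-0.17,0],"roll":0,"gripper":1},{"linear":[-0.1,-0.07,0],"roll":0,"gripper":1},{"linear":[0,0,0],"roll":0,"gripper":1},{"linear":[0,0,0],"roll":0,"gripper":1}]' 60
python3 - <<'E'
from h import *
c=cam("wrist"); im=imaging.grab_frame("wrist"); cv2.imwrite("pics/w1.png",im); s=r.observe(); print(s["ee_pos"],s["tool_rot"],s["joint_pos"])
print(proj(c,[.579,.003,.15]),proj(c,[.579,.003,0]))
E
```

```text
clock: 1.1
ee_pos: [0.4243, 0.2306, 0.1957]
tool_rot: [-180.0, -0.0, 161.1]
ft_force: [0.8, 0.9, -0.0]
opening: 0.0853
grip_force: 0.0
clock: 2.0
ee_pos: [0.5782, 0.0069, 0.1953]
tool_rot: [180.0, -0.1, 161.1]
ft_force: [0.5, 0.3, 0.3]
opening: 0.0854
grip_force: 0.0
[0.57792304 0.00740323 0.19546454] [ 1.79991016e+02 -1.16077291e-01  1.61126370e+02] [-6.13703547e+00  1.88356622e+01  8.92573235e+01  3.61181327e-02
  7.20182582e+01 -7.72745798e+01]
[277.95969548 217.80650065] [278.97681935 180.91193623]
```

View pics/w1.png

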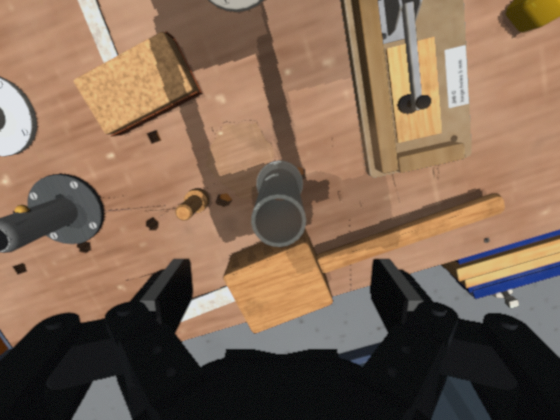

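The wrist view shows the pipe's rim at (278,220), within 2 px of the prediction at (278,218). The open fingers straddle it and nothing is in the way. Descending to grip.

```bash
python3 -m crank '[{"linear":[-0.023,-0.026,0],"roll":0,"gripper":1},{"linear":[0,0,0.2],"roll":0,"gripper":1},{"linear":[0,0,0.2],"roll":0,"gripper":1},{"linear":[0,0,0.19],"roll":0,"gripper":1},{"linear":[0,0,0],"roll":0,"gripper":1},{"linear":[0,0,0],"roll":0,"gripper":-1},{"linear":[0,0,0],"roll":0,"gripper":-1},{"linear":[0,0,0],"roll":0,"gripper":-1},{"linear":[0,0,0],"roll":0,"gripper":-1},{"linear":[0,0,0],"roll":0,"gripper":-1}]' 70;  python3 -m crank '[{"linear":[0,0,0],"roll":0,"gripper":-1},{"linear":[0,0,0],"roll":0,"gripper":-1},{"linear":[0,0,0],"roll":0,"gripper":-1}]' 70
```

```text
clock: 3.05
ee_pos: [0.5832, 0.0015, 0.1098]
tool_rot: [179.9, 0.2, 161.1]
ft_force: [-0.4, 1.2, 7.4]
opening: 0.0387
grip_force: 69.4
clock: 3.35
ee_pos: [0.5832, 0.0014, 0.1098]
tool_rot: [179.9, 0.2, 161.1]
ft_force: [-0.6, 0.6, 6.6]
opening: 0.0384
grip_force: 69.4
```

```bash
python3 -m crank '[{"linear":[0,0,-0.1],"roll":0,"gripper":-1},{"linear":[0,0,-0.2],"roll":0,"gripper":-1},{"linear":[0,0,-0.2],"roll":0,"gripper":-1},{"linear":[0,0,-0.2],"roll":0,"gripper":-1},{"linear":[0,0,-0.2],"roll":0,"gripper":-1},{"linear":[0,0,-0.1],"roll":0,"gripper":-1},{"linear":[0,0,0],"roll":0,"gripper":-1},{"linear":[0,0,0],"roll":0,"gripper":-1}]'
python3 - <<'E'
from h import *
w=imaging.grab_frame("wrist"); a=imaging.grab_frame("scene"); b=imaging.grab_frame("top")
cv2.imwrite("pics/s2r.png",a); cv2.imwrite("pics/t2r.png",b); cv2.imwrite("pics/w2r.png",w); s=r.observe(); print(s["ee_pos"],s["tool_rot"],s["ft_force"],s["ft_torque"])
q=cv2.resize(a[30:210,200:400],None,fx=2,fy=2); cv2.imwrite("pics/c2.png",np.hstack([q[:360,:400],cv2.resize(w,(400,300))[0:300] if 0 else np.vstack([cv2.resize(w,(400,300)),np.zeros((60,400,3),np.uint8)])]))
E
```

```text
clock: 4.15
ee_pos: [0.5809, 0.0015, 0.2573]
tool_rot: [-180.0, 0.0, 161.1]
ft_force: [-0.5, 0.1, -4.4]
opening: 0.0386
grip_force: 70.9
[0.5800496  0.00153953 0.25582789] [-1.79959970e+02 -1.68218069e-01  1.61102411e+02] [-0.8573022   0.23151904 -3.63300485] [-0.00326469  0.01906337 -0.02245808]
```

View pics/c2.png

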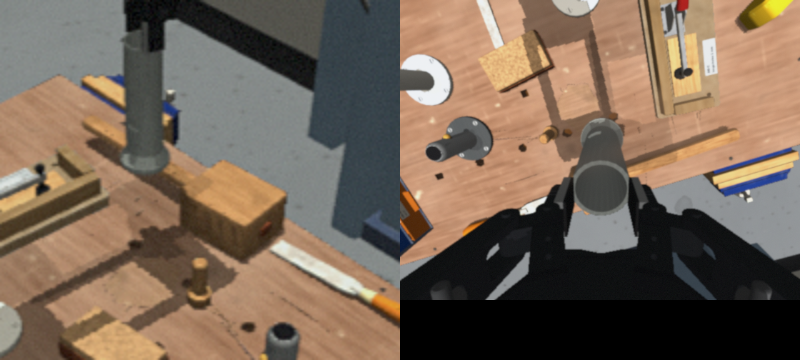

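The pipe is held upright by its top end. In the wrist picture the rim is at about (283,263) and the foot at about (284,186). The port's stub top is at about (46,213) and the button at about (66,187). Next I check the pipe's coaxiality and the stub axis from these.

```bash
python3 - <<'E'
from h import *
c=cam("wrist"); s=r.observe(); t=s["ee_pos"]; Rt=Ro.from_euler('xyz',s["tool_rot"],degrees=True).as_matrix()
im=cv2.imread("pics/w2r.png"); g=cv2.cvtColor(im,cv2.COLOR_BGR2GRAY)
for d in(-.04,.11): print('pipe pred',proj(c,t+Rt@[0,0,d]))
print('stub pred',proj(c,[.5225,-.2635,.105]),proj(c,[.5225,-.2635,.01]))
m=(g[190:235,20:75]<35).astype(np.uint8); n,l,st,ce=cv2.connectedComponentsWithStats(m)
for i in range(1,n):
    if st[i,4]>25: u=ce[i]+[20,190]; print('dark',u,st[i],plane(c,u,.105))
hsv=cv2.cvtColor(im,cv2.COLOR_BGR2HSV)[170:205,50:85]; mb=cv2.inRange(hsv,(15,150,120),(35,255,255)); ys,xs=np.nonzero(mb); u=(xs.mean()+50,ys.mean()+170); print('button',u,len(xs),plane(c,u,.07))
out=np.hstack([cv2.resize(im[150:310,210:350],None,fx=2.8,fy=2.8),cv2.resize(im[150:310,0:120],None,fx=2.8,fy=2.8)]); cv2.imwrite("pics/c3.png",out); print(out.shape)
E
```

```text
pipe pred [283.21091898 266.28776298]
pipe pred [281.99040052 195.32320822]
stub pred [ 45.90177397 213.70760053] [ 95.08426634 194.27911524]
dark [ 46.15079365 214.23015873] [ 18  16  18  17 126] [ 0.5231393  -0.26356059  0.105     ]
button (np.float64(64.62857142857143), np.float64(190.65714285714284)) 35 [ 0.50488242 -0.25634063  0.07      ]
(448, 728, 3)
```

View pics/c3.png

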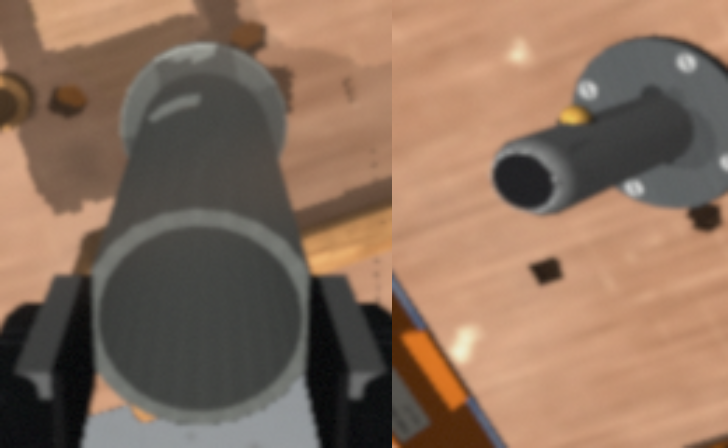

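```bash
python3 - <<'E'
from h import *
c=cam("wrist"); s=r.observe(); t=s["ee_pos"]; Rt=Ro.from_euler('xyz',s["tool_rot"],degrees=True).as_matrix()
P=lambda x,y,z: proj(c,t+Rt@[x,y,z])
for dx in(0,.0015,.003): print(dx,'rim v',P(dx+.0215,0,-.04)[1],P(dx-.0215,0,-.04)[1],'foot top v',P(dx+.0285,0,.11)[1])
print('sides',P(0,.0285,.11)[0],P(0,-.0285,.11)[0],P(0,.0215,-.04)[0],P(0,-.0215,-.04)[0])
h=plane(c,(272.5,188.6),t[2]-.05); print('hole tool',Rt.T@(h-t), 'world dir from axis', np.degrees(np.arctan2(*(h-(t+Rt@[.0015,0,.05]))[[1,0]])))
E
```

```text
0 rim v 226.25886848990666 303.2780369669168 foot top v 166.37248513132835
0.0015 rim v 223.34309376769497 300.7886802236226 foot top v 164.8042859042774
0.003 rim v 220.41051198173426 298.2860694188138 foot top v 163.23150246388843
sides 310.9743163449521 252.9987518972666 325.6482350695476 240.75702327081578
hole tool [ 0.02012963 -0.00762662  0.05006466] world dir from axis -176.63429580191342
```

The pipe hangs vertical with its axis about 1.2 mm toward tool +x. The hole bears about 183° in the world and the button about 158°. So I'll insert about 35° off, then turn clockwise (roll +). Moving over the port.

```bash
python3 -m crank '[{"linear":[-0.0137,-0.1125,0],"roll":0,"gripper":-1},{"linear":[-0.0274,-0.2245,0],"roll":0,"gripper":-1},{"linear":[-0.0274,-0.2245,0],"roll":0,"gripper":-1},{"linear":[-0.0274,-0.2245,0],"roll":0,"gripper":-1},{"linear":[-0.0274,-0.2245,0],"roll":0,"gripper":-1},{"linear":[-0.0274,-0.2245,0],"roll":0,"gripper":-1},{"linear":[-0.0274,-0.2245,0],"roll":0,"gripper":-1},{"linear":[-0.0274,-0.2245,0],"roll":0,"gripper":-1},{"linear":[-0.0137,-0.1125,0],"roll":0,"gripper":-1}]'; python3 -m crank '[{"linear":[0,0,0],"roll":-0.175,"gripper":-1},{"linear":[0,0,0],"roll":-0.175,"gripper":-1},{"linear":[0,0,0],"roll":0,"gripper":-1},{"linear":[0,0,0],"roll":0,"gripper":-1},{"linear":[0,0,0],"roll":0,"gripper":-1}]'
python3 - <<'E'
from h import *
c=cam("wrist");w=imaging.grab_frame("wrist"); a=imaging.grab_frame("scene"); b=imaging.grab_frame("top")
for n,i in(("s",a),("t",b),("w",w)): cv2.imwrite(f"pics/{n}4r.png",i)
s=r.observe(); t=s["ee_pos"]; Rt=Ro.from_euler('xyz',s["tool_rot"],degrees=True).as_matrix()
print(t,s["tool_rot"],s["ft_force"])
ax=t+Rt@[.0012,0,0]; print('pipe axis',ax,'tool delta/0.15',Rt.T@(np.array([.523,-.2636,0])-ax)/.15)
out=np.hstack([cv2.resize(a[80:290,270:400],None,fx=2.5,fy=2.5),cv2.resize(w[110:320,200:380],None,fx=2.5,fy=2.5)]); cv2.imwrite("pics/c4.png",out); print(out.shape)
E
```

```text
clock: 5.2
ee_pos: [0.5235, -0.2675, 0.2565]
tool_rot: [-179.9, -0.1, 161.0]
ft_force: [-0.0, 0.7, -3.0]
opening: 0.0383
grip_force: 71.2
clock: 5.7
ee_pos: [0.525, -0.264, 0.2572]
tool_rot: [180.0, -0.0, 171.1]
ft_force: [-0.3, 0.3, -3.3]
opening: 0.0385
grip_force: 71.2
[ 0.52509189 -0.26396876  0.25740674] [-1.79994145e+02 -6.71310315e-03  1.71108365e+02] [-0.51595124  0.63195567 -3.91807362]
pipe axis [ 0.52390631 -0.26378328  0.25740688] tool delta/0.15 [5.95726440e-03 4.48679890e-04 1.71604653e+00]
(525, 775, 3)
```

View pics/c4.png

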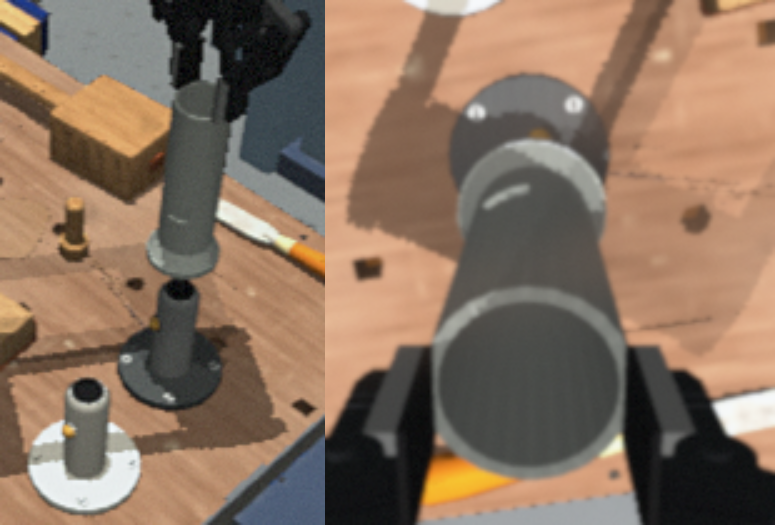

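The pipe is upright over the dark port. In the wrist crop the hole is left of the axis at (507,196) and the button right of it at (538,133), about 33° apart as planned. Lowering with the force checked.

```bash
python3 -m crank '[{"linear":[0.006,0,0.12],"roll":0,"gripper":-1},{"linear":[0,0,0.13],"roll":0,"gripper":-1},{"linear":[0,0,0.05],"roll":0,"gripper":-1},{"linear":[0,0,0.04],"roll":0,"gripper":-1},{"linear":[0,0,0.04],"roll":0,"gripper":-1},{"linear":[0,0,0.03],"roll":0,"gripper":-1},{"linear":[0,0,0],"roll":0,"gripper":-1}]'; python3 -m crank '[{"linear":[0,0,0.03],"roll":0,"gripper":-1},{"linear":[0,0,0.03],"roll":0,"gripper":-1},{"linear":[0,0,0],"roll":0,"gripper":-1}]'
```

```text
clock: 6.55
ee_pos: [0.5241, -0.264, 0.1957]
tool_rot: [-180.0, -0.0, 171.1]
ft_force: [-0.6, 0.2, -3.6]
opening: 0.0383
grip_force: 71.2
clock: 6.85
ee_pos: [0.5239, -0.264, 0.1863]
tool_rot: [180.0, -0.0, 171.1]
ft_force: [0.5, -0.5, -3.2]
opening: 0.0379
grip_force: 71.2
```

```bash
python3 -m crank '[{"linear":[0,0,0.05],"roll":0,"gripper":-1},{"linear":[0,0,0.05],"roll":0,"gripper":-1},{"linear":[0,0,0.05],"roll":0,"gripper":-1},{"linear":[0,0,0],"roll":0,"gripper":-1}]'; python3 -m crank '[{"linear":[0,0,0.05],"roll":0,"gripper":-1},{"linear":[0,0,0.05],"roll":0,"gripper":-1},{"linear":[0,0,0.05],"roll":0,"gripper":-1},{"linear":[0,0,0],"roll":0,"gripper":-1}]'
```

```text
clock: 7.25
ee_pos: [0.5243, -0.2642, 0.164]
tool_rot: [-180.0, 0.0, 171.1]
ft_force: [0.0, -0.9, -2.5]
opening: 0.0384
grip_force: 71.4
clock: 7.65
ee_pos: [0.5237, -0.2639, 0.1407]
tool_rot: [180.0, -0.1, 171.1]
ft_force: [2.8, -0.5, -5.9]
opening: 0.0382
grip_force: 71.0
```

```bash
python3 -m crank '[{"linear":[0,0,0.05],"roll":0,"gripper":-1},{"linear":[0,0,0.04],"roll":0,"gripper":-1},{"linear":[0,0,0.02],"roll":0,"gripper":-1},{"linear":[0,0,0],"roll":0,"gripper":-1}]'; python3 -m crank '[{"linear":[0,0,0.015],"roll":0,"gripper":-1},{"linear":[0,0,0.015],"roll":0,"gripper":-1},{"linear":[0,0,0],"roll":0,"gripper":-1}]'
```

```text
clock: 8.05
ee_pos: [0.5239, -0.2639, 0.1247]
tool_rot: [180.0, -0.0, 171.1]
ft_force: [1.9, -0.4, -2.2]
opening: 0.038
grip_force: 71.4
clock: 8.35
ee_pos: [0.5241, -0.264, 0.1207]
tool_rot: [-180.0, -0.0, 171.1]
ft_force: [2.5, 0.7, 2.6]
opening: 0.038
grip_force: 71.9
```

```bash
python3 -m crank '[{"linear":[0,0,0.012],"roll":0,"gripper":-1},{"linear":[0,0,0],"roll":0,"gripper":-1}]'; python3 -m crank '[{"linear":[0,0,0.01],"roll":0,"gripper":-1},{"linear":[0,0,0],"roll":0,"gripper":-1}]'
```

```text
clock: 8.55
ee_pos: [0.5247, -0.264, 0.12]
tool_rot: [-180.0, 0.1, 171.1]
ft_force: [1.1, 1.3, 8.7]
opening: 0.0382
grip_force: 72.9
clock: 8.75
ee_pos: [0.5256, -0.2642, 0.1198]
tool_rot: [-180.0, 0.2, 171.1]
ft_force: [0.2, 3.5, 17.9]
opening: 0.0381
grip_force: 74.1
```

It's seated: TCP z stopped at 0.1198 as expected, and the force climbed. Now turning.

```bash
C='from workcell import r;s=r.observe();print("tz",s["ft_torque"],s["tool_rot"][2])'; python3 -m crank '[{"linear":[0,0,0],"roll":0.15,"gripper":-1},{"linear":[0,0,0],"roll":0.15,"gripper":-1},{"linear":[0,0,0],"roll":0.15,"gripper":-1},{"linear":[0,0,0],"roll":0,"gripper":-1}]'; python3 -c "$C"; python3 -m crank '[{"linear":[0,0,0],"roll":0.1,"gripper":-1},{"linear":[0,0,0],"roll":0.1,"gripper":-1},{"linear":[0,0,0],"roll":0.1,"gripper":-1},{"linear":[0,0,0],"roll":0,"gripper":-1}]'; python3 -c "$C";  python3 -m crank '[{"linear":[0,0,0],"roll":0.1,"gripper":-1},{"linear":[0,0,0],"roll":0.1,"gripper":-1},{"linear":[0,0,0],"roll":0,"gripper":-1}]'; python3 -c "$C"
```

```text
clock: 9.15
ee_pos: [0.5255, -0.2644, 0.1197]
tool_rot: [-180.0, 0.2, 158.1]
ft_force: [0.9, 2.9, 16.1]
opening: 0.0382
grip_force: 73.6
tz [0.24462861 0.01598332 0.03515249] 158.14551067839278
clock: 9.55
ee_pos: [0.5254, -0.2646, 0.1197]
tool_rot: [-180.0, 0.2, 149.6]
ft_force: [0.4, 2.4, 16.1]
opening: 0.0381
grip_force: 73.6
tz [0.16091606 0.09119238 0.07475552] 149.59626849453943
clock: 9.85
ee_pos: [0.5253, -0.2646, 0.1197]
tool_rot: [180.0, 0.2, 143.9]
ft_force: [0.6, 2.5, 15.8]
opening: 0.0383
grip_force: 73.7
tz [0.21920214 0.1925078  0.09304175] 143.8677747566976
```

```bash
C='from workcell import r;s=r.observe();print("tz",s["ft_torque"],s["tool_rot"][2])'; for k in 1; do python3 -m crank '[{"linear":[0,0,0],"roll":0.1,"gripper":-1},{"linear":[0,0,0],"roll":0,"gripper":-1}]'|grep -E "rot|force"; python3 -c "$C"; done; python3 -m crank '[{"linear":[0,0,0],"roll":0.1,"gripper":-1},{"linear":[0,0,0],"roll":0,"gripper":-1}]'|grep -E "rot|force"; python3 -c "$C"; python3 -m crank '[{"linear":[0,0,0],"roll":0.1,"gripper":-1},{"linear":[0,0,0],"roll":0,"gripper":-1}]'|grep -E "rot|force"; python3 -c "$C"
```

```text
tool_rot: [180.0, 0.2, 141.0]
ft_force: [1.0, 3.4, 16.3]
grip_force: 73.7
tz [ 0.27600411  0.10627343 -0.12322816] 140.98297643268066
tool_rot: [180.0, 0.2, 138.1]
ft_force: [1.3, 3.0, 14.7]
grip_force: 73.6
tz [ 0.2337344  -0.00845698 -0.05454372] 138.11573993057726
tool_rot: [180.0, 0.2, 135.3]
ft_force: [2.0, 0.3, 13.8]
grip_force: 73.5
tz [ 0.01918871 -0.01605144 -0.02389616] 135.26580393323826
```

The torque jumped at about 141°, which may be the snap. Looking at the hole.

```bash
python3 - <<'E'
from h import *
w=imaging.grab_frame("wrist"); a=imaging.grab_frame("scene"); b=imaging.grab_frame("top")
out=np.hstack([cv2.resize(a[130:250,290:390],None,fx=4,fy=4),cv2.resize(np.vstack([w[130:250,220:310]]),None,fx=4,fy=4)]); cv2.imwrite("pics/c5.png",out); print(out.shape)
E
```

```text
(480, 760, 3)
```

View pics/c5.png

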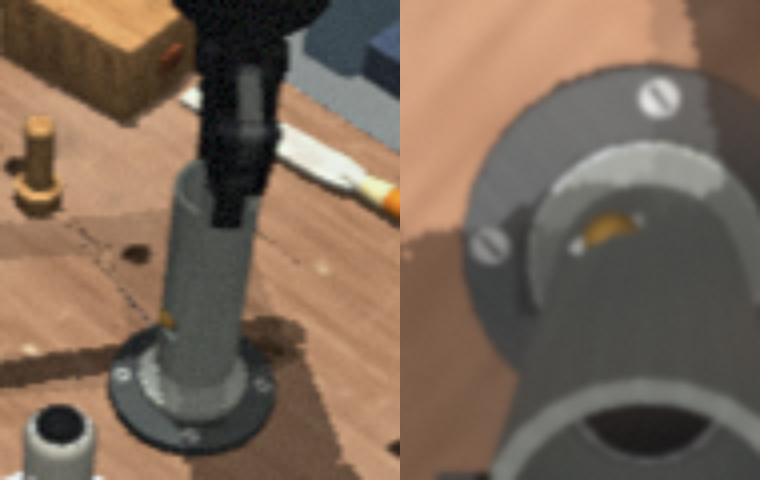

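The brass button fills the hole: (610,228) in the wrist crop, and proud of the pipe's edge at (167,320) in the scene crop. A gentle turn further should now be resisted.

```bash
C='from workcell import r;s=r.observe();print("tz",s["ft_torque"],s["tool_rot"][2])'; python3 -m crank '[{"linear":[0,0,0],"roll":0.1,"gripper":-1},{"linear":[0,0,0],"roll":0,"gripper":-1}]'|grep -E "ft_force"; python3 -c "$C"; python3 -m crank '[{"linear":[0,0,0],"roll":0.06,"gripper":-1},{"linear":[0,0,0],"roll":0,"gripper":-1}]'|grep -E "ft_force"; python3 -c "$C"
```

```text
ft_force: [0.9, 0.1, 13.3]
tz [-0.21216073  0.0170776  -0.0112926 ] 132.40442685871525
ft_force: [0.9, -0.9, 13.4]
tz [-0.28753053  0.09173444  0.1224037 ] 130.72679134752252
```

```bash
C='from workcell import r;s=r.observe();print("tz",s["ft_torque"],s["tool_rot"][2])'; python3 -m crank '[{"linear":[0,0,0],"roll":0.06,"gripper":-1},{"linear":[0,0,0],"roll":0,"gripper":-1}]'|grep -E "ft_force"; python3 -c "$C"; python3 -m crank '[{"linear":[0,0,0],"roll":0.06,"gripper":-1},{"linear":[0,0,0],"roll":0,"gripper":-1}]'|grep -E "ft_force"; python3 -c "$C"
```

```text
ft_force: [0.8, -0.5, 13.5]
tz [-0.39502353  0.15086148  0.11823269] 129.01662505125145
ft_force: [0.3, -1.2, 13.3]
tz [-0.33852171  0.25262175  0.16374681] 127.29666836030805
```

```bash
python3 - <<'E'
from h import *
cr=cv2.imread("pics/c5.png")[:,400:]; old=cv2.resize(cr,None,fx=.25,fy=.25,interpolation=cv2.INTER_AREA)
w=imaging.grab_frame("wrist"); new=w[130:250,220:310]; c=cam("wrist")
for i in(old,new):
    m=cv2.inRange(cv2.cvtColor(i,cv2.COLOR_BGR2HSV)[40:75,30:75],(12,130,60),(32,255,255)); ys,xs=np.nonzero(m); print(len(xs),xs.mean()+250,ys.mean()+170,xs.min()+250,xs.max()+250)
u=(xs.mean()+250,ys.mean()+170); p=plane(c,u,.072); print(p, np.degrees(np.arctan2(p[1]+.2636,p[0]-.523)))
cv2.imwrite("pics/c6.png",cv2.resize(new,None,fx=6,fy=6,interpolation=cv2.INTER_CUBIC)[100:600])
E
```

```text
46 271.32608695652175 186.47826086956522 267 277
48 268.3541666666667 187.64583333333334 264 274
[ 0.50461216 -0.25562387  0.072     ] 156.55016008921294
```

View pics/c6.png

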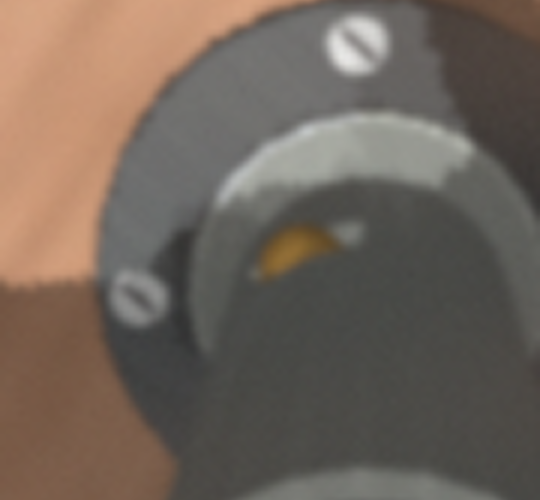

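The button stands out through the hole, with the hole's edge now up against it and a gap showing only on the right. So it is locked. I'll back off to centre the button in the hole, ease the push, release and withdraw.

```bash
python3 -m crank '[{"linear":[0,0,0],"roll":-0.12,"gripper":-1},{"linear":[0,0,0],"roll":-0.11,"gripper":-1},{"linear":[0,0,-0.01],"roll":0,"gripper":-1},{"linear":[0,0,-0.006],"roll":0,"gripper":-1},{"linear":[0,0,0],"roll":0,"gripper":-1}]'; python3 -c 'from workcell import r;s=r.observe();print("tz",s["ft_torque"])'; python3 -m crank '[{"linear":[0,0,0],"roll":0,"gripper":0.2},{"linear":[0,0,0],"roll":0,"gripper":1},{"linear":[0,0,0],"roll":0,"gripper":1},{"linear":[0,0,0],"roll":0,"gripper":1},{"linear":[0,0,0],"roll":0,"gripper":1},{"linear":[0,0,0],"roll":0,"gripper":1},{"linear":[0,0,0],"roll":0,"gripper":1}]'
```

```text
clock: 11.95
ee_pos: [0.5245, -0.2646, 0.12]
tool_rot: [-180.0, 0.1, 133.9]
ft_force: [2.7, -1.8, 1.3]
opening: 0.0383
grip_force: 71.9
tz [-0.52189721 -0.34733213  0.0420799 ]
clock: 12.65
ee_pos: [0.5242, -0.264, 0.12]
tool_rot: [-180.0, -0.0, 133.9]
ft_force: [-0.1, -0.3, 0.6]
opening: 0.0854
grip_force: 0.0
```

```bash
python3 -m crank '[{"linear":[0,0,-0.1],"roll":0,"gripper":1},{"linear":[0,0,-0.2],"roll":0,"gripper":1},{"linear":[0,0,-0.2],"roll":0,"gripper":1},{"linear":[0,0,-0.2],"roll":0,"gripper":1},{"linear":[0.2,0,0],"roll":0,"gripper":1},{"linear":[0.2,0,0],"roll":0,"gripper":1},{"linear":[0.2,0,0],"roll":0,"gripper":1},{"linear":[0,0,0],"roll":0,"gripper":1}]'
python3 - <<'E'
from h import *
a=imaging.grab_frame("scene"); b=imaging.grab_frame("top")
cv2.imwrite("pics/c7.png",np.hstack([cv2.resize(a[110:280,220:380],None,fx=2.5,fy=2.5),cv2.resize(b[120:290,180:330],None,fx=2.5,fy=2.5)]))
E
```

```text
clock: 13.45
ee_pos: [0.4585, -0.1962, 0.2249]
tool_rot: [-180.0, -0.2, 133.9]
ft_force: [0.3, -0.2, -0.1]
opening: 0.0854
grip_force: 0.0
```

View pics/c7.png

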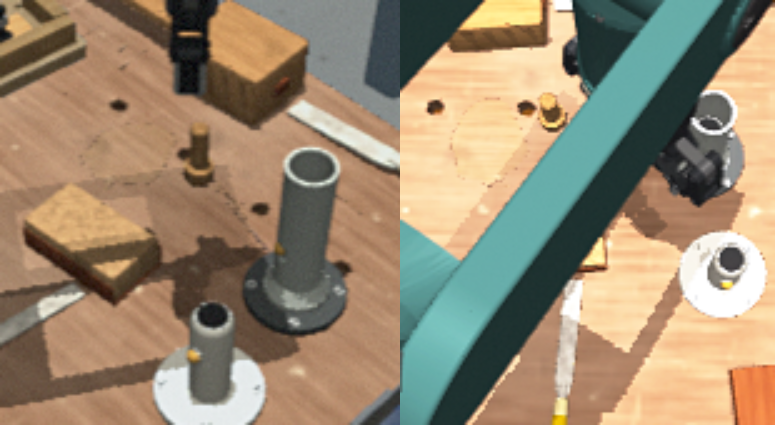

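The pipe stands upright and seated on the dark flange, with the brass button through its hole at (279,250). The bench dog and sanding block haven't moved, and the gripper is clear. Handing in.

```bash
python3 -c 'from workcell import r; print(r.job_done())'
```

```text
the job is handed in; nothing more can be done
None
```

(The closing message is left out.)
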